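Put two stray medicine vials back with their kind in the drawer cabinet

TASK

Pull the top drawer of the small vial cabinet out to its stop and stand the two stray vials upright in it, each in the bay that already holds a vial with the same cap colour (blue with blue, red with red). Then push the drawer fully shut, gently enough that no vial falls over, keep the lower drawer shut and leave the timer, the blue-capped dropper bottle and the tally counter where they stand.

Things in the scene. Friction and masses are not known exactly. Their poses are not given: they have to be found in the camera images.
- cabinet: White steel bench cabinet with two blue drawer fronts, one above the other; fixed, 210 mm deep (x), 270 mm wide (y), 162 mm high. Origin at floor level under its middle: z up, -x points out of the front (the way the drawers open). Fronts' outer faces are 112 mm from the origin towards -x when shut. A swab pack (17 mm high) and a small box of cover slips (10 mm) lie on the rear half of its top.
- top_drawer (a joint): Top drawer's travel in m: 0 shut, 0.150 at its stop. It slides along the cabinet's -x with about 2 to 3 N of drag. Its three bays are parted by walls 3 mm thick and 26 mm high; its side and back walls are 30 mm high, its front rises 72 mm over the inner floor.
- low_drawer (a joint): Lower drawer's travel in m: 0 shut, 0.150 at its stop. It stays shut.
- top_pull (a point): Middle of the top drawer's steel bow pull: a level bar 9 mm thick and 128 mm long (along y), 132 mm above the table, 42 mm out from the drawer front, so that there is a clear gap 37 mm deep (x) and 118 mm long behind the bar, open above and below. The cabinet's top is 30 mm higher than the bar. Moves with the drawer; same axes as the cabinet.
- low_pull (a point): Middle of the lower drawer's like bow pull, 80 mm under the upper one.
- bay_left (a point): Left (+y) bay of the top drawer: centre of its inner floor; moves with the drawer, axes as the cabinet. The bay is 76 mm wide (y) and 172 mm long (x); the inner face of the drawer front is 86 mm from here towards -x. With the drawer at its stop the bay stands out of the cabinet from there to 66 mm behind this point.
- bay_middle (a point): Middle bay of the top drawer: centre of its inner floor; moves with the drawer, axes as the cabinet. The bay is 76 mm wide (y) and 172 mm long (x); the inner face of the drawer front is 86 mm from here towards -x. With the drawer at its stop the bay stands out of the cabinet from there to 66 mm behind this point.
- bay_right (a point): Right (-y) bay of the top drawer: centre of its inner floor; moves with the drawer, axes as the cabinet. The bay is 76 mm wide (y) and 172 mm long (x); the inner face of the drawer front is 86 mm from here towards -x. With the drawer at its stop the bay stands out of the cabinet from there to 66 mm behind this point.
- stray_blue: Stray glass vial with a blue-centred cap, standing on the table; 23 mm diameter, 49 mm high. Its origin is at the centre of its underside; z points up along the vial.
- stray_red: Stray glass vial with a red-centred cap, standing on the table; 23 mm diameter, 49 mm high. Its origin is at the centre of its underside; z points up along the vial.
- mate_blue: Blue-capped vial, like the stray one, that stands in one of the bays, towards the front. Its origin is at the centre of its underside; z points up along the vial.
- mate_red: Red-capped vial, like the stray one, that stands in another bay, towards the front. Its origin is at the centre of its underside; z points up along the vial.
- mate_white: Larger all-white-capped vial (29 mm diameter, 59 mm high) in the remaining bay, towards the front. Its origin is at the centre of its underside; z points up along the vial.
- timer1: White kitchen-type timer, 28 mm deep, 66 mm wide, 50 mm high, loose on the table; bystander. Origin under its middle.
- bottle_blue: Dropper bottle with blue cap, 37 mm diameter, 98 mm high, loose on the table; bystander. Origin under its middle.
- counter: White hand tally counter, 37 x 68 mm, 26 mm high, loose on the table; bystander. Origin under its middle.
Things that resemble listed ones, but are neither listed nor needed, are in the scene too. Leave any green look-alike of the stray_red alone. Leave any purple look-alike of the stray_blue alone.

How it is judged:
By the outcome, as a careful person would: the job done as asked, in the order asked, and still so for the second after the job is handed in, with the robot touching nothing.
It also fails if it takes over 72 s, if anything falls off the work surface, if the arm or the gripper's body presses on something with over 40 N, if the wrist force passes 120 N, or if a joint passes its speed limit or range.

ROBOT

A 6-joint arm with a two-finger parallel gripper is mounted at the origin on a cart in front of the work surface, level with it; the furniture and walls round the work are solid. World frame = base frame: x ahead of the robot, y to its left, z up, the work surface at z = 0. Lengths are in m, angles in rad, forces in N, time in s.
With the tool pointing down it reaches from about 0.425 to 1.125 m from the base axis. Payload 14.9 kg.
Tool frame: the origin (TCP) lies midway between the tips of the shut fingers; the grasp point (between the pads) lies 19 mm behind it; x points along the fingers, z is the direction in which the jaws open and shut, and the axes are right-handed (so a half turn about x gives the same grasp; the last joint's range is limited). The gripper opens to 91 mm and grips with 3 to 60 N. Pads are 32 mm wide; open, the fingers measure 118 mm over their backs; the gripper's body (76 mm by 178 mm) begins 60 mm behind the grasp point.
Start: joints at [-1.27, 0.379, 1.734, -0, 1.028, -0.033], TCP at [0.229, -0.661, 0.214] pointing down, gripper open.
Joint ranges: [-2.77, 2.77], [-0.74, 2.19], [0, 2.66], [-1.06, 4.2], [0.31, 2.87], [-3.08, 3.08]. Speed limits (rad/s): [1.89, 1.89, 2.39, 3.14, 3.14, 3.14].

INTERFACE

Orientations are given as a unit quaternion [w, x, y, z].
In Python, from rig import ctrl, optics, finder gives the robot as it stands.
- The arm moves only by the shell command python3 -m creep 'ROWS' [FORCE]. ROWS is JSON, a list of rows, each a list of 5 numbers: the shift along the tool's x, y, z in mm, then the turn about the tool's x in rad, then the closure in counts, from 0 (fully open) to 255 (shut). In form: [[dx, dy, dz, yaw, fingers], ...]. A call has 1 to 12 rows; each row is the pose to reach, as a shift and turn from the pose commanded when the call began, along the tool's axes at that moment; what a row does not reach only later rows make up. A row lasts 1/12 s, in which the tool goes at most 41.7 mm and 7.16 degrees, less where a joint would pass 70% of its speed; a pose out of reach is approached as far as the arm can. A call with a gripper value outside its range is refused whole. The fingers move at their own pace and stop on an object; FORCE is the grip in N (left out, the last holds). Time passes only in rows, so rows that repeat a pose let the fingers close. It gives the time, the measured TCP pose, the force and the opening at its end, in the units of the state.
- ctrl.get_obs(): the state, without advancing time (a new reading comes with each control period).
- optics.capture(name): name is "side" or "top" or "wrist"; returns (picture, depth): 384x512x3 uint8, red, green, blue; 384x512 float32, m along the optical axis (not along the pixel's ray), 0 where there is no reading.
- optics.camera_model(name): a dict with "vfov" (degrees; the focal length in pixels is half the picture's height over the tangent of half this angle, whatever the lens; pixels are square), "cx", "cy" (the principal point, pixels), "view" (4x4, takes a point from world to camera coordinates). Camera axes: x right, y up, looking along -z (the intrinsics and any distortion apply to the point x, -y, -z); pixel columns grow to the right and rows downward; lengths in m; the calibration is good to about 2 mm. A picture is of the moment at which its call begins: read the wrist's pose just before it. camera_model takes no time and is no camera call; for the wrist camera it gives the pose at the moment of the call.
- ctrl.close_job(): hands the job in, once; it reports no verdict.
Trained networks look in the newest picture that a camera, given by its name, has taken for a name from the list of things; names that differ only in an ending like _2 or _b are one class to them, and where a whole thing is asked for, a point or a joint stands for the part that bears it (a point fixed in the world has none). Each returns a list of dicts, best first, with "conf" (0 to 1); they miss things now and then, are a little off and sometimes report something else, mostly with a low value. They report only what shows in the picture. A call takes as long as a camera call. They do not tell look-alikes from the thing itself.
- finder.spot_in(target, camera): "pixel" ([column, row] in pixels, amid what is visible of it).
- finder.landmark_of(target, camera): "pixel" ([column, row] in pixels: a listed point, or the origin of a listed thing).
The state is a dict: "clock": time; "qpos": joint angles; "joint_vel": joint speeds; "joint_torque": joint torques, N m; "tcp_pos": TCP position; "tcp_rot": TCP orientation; "force": force on the tool from outside, world axes, zero at the start; "moment": the same for the moment, N m; "opening": finger opening in m.
Only numpy, scipy, OpenCV 4.12 (cv2) and the standard library are available. Lean on these libraries where they do the work, as an engineer would, in place of code of your own. Each camera call takes 0.05 s, during which the arm holds its last target.

## Working session

There is one attempt and no reset: what is moved stays moved. The work goes in short steps, Python scripts to look and compute and a shell command to move; the robot and the scene stay as the last step left them, time stands still between calls to the robot, and variables do not carry over. Pictures are saved under pics/ and viewed, and the job is handed in when it is done.

```bash
ls; mkdir -p pics; cat > h.py <<'E'
from rig import ctrl, optics, finder
import numpy as np, cv2
def snap(cam,name):
    p,d=optics.capture(cam); cv2.imwrite(f'pics/{name}.png',p[:,:,::-1]); np.save(f'pics/{name}_d.npy',d); return p,d
def unproj(cam,u,v,z=None,depth=None,m=None):
    m=m or optics.camera_model(cam); f=192/np.tan(np.radians(m['vfov'])/2)
    V=np.array(m['view']); R=V[:3,:3];t=V[:3,3]
    ray=np.array([(u-m['cx'])/f,-(v-m['cy'])/f,-1.0])
    if depth is not None: return R.T@(ray*depth-t)
    o=-R.T@t; d=R.T@ray
    return o+d*(z-o[2])/d[2]
E
python3 - <<'E'
from h import *
print(ctrl.get_obs())
for c in ['side','top','wrist']:
    snap(c,c+'0'); m=optics.camera_model(c); print(c,m)
E
```

```text
pics
{'clock': 0.0, 'qpos': array([-1.27028835e+00,  3.79421749e-01,  1.73477081e+00, -2.03835527e-05,
        1.02847405e+00, -3.33115151e-02]), 'joint_vel': array([-8.95806929e-05,  2.41321894e-04,  3.23430031e-04, -1.16904123e-04,
       -1.63898176e-03,  1.35282026e-03]), 'joint_torque': array([ 3.87688342e-03, -7.63723755e+01, -4.34369481e+01,  6.51904615e-02,
        4.24901058e-02, -8.30111890e-05]), 'tcp_pos': array([ 0.22922596, -0.66099518,  0.21328397]), 'tcp_rot': array([ 0.57581583,  0.41020585,  0.57642703, -0.409755  ]), 'force': array([-0.31613666,  0.2599619 ,  0.30969476]), 'moment': array([ 0.00866803, -0.01271709,  0.00297935]), 'opening': 0.09124210916587455}
side {'vfov': 54.896949216570725, 'cx': 257.6358438233208, 'cy': 191.96428126945477, 'view': array([[ 0.99456391, -0.10317563, -0.01405056, -0.58601584],
       [ 0.06109018,  0.46888514,  0.88114398, -0.14664552],
       [-0.08432449, -0.87721236,  0.47263925, -1.01086091],
       [ 0.        ,  0.        ,  0.        ,  1.        ]])}
top {'vfov': 43.311315184667876, 'cx': 254.3650755045062, 'cy': 193.2012864493016, 'view': array([[ 0.0077793 , -0.99996226,  0.00386886, -0.0060263 ],
       [ 0.98700773,  0.00829933,  0.1604583 , -0.61075289],
       [-0.16048435,  0.00257035,  0.98703504, -1.58815543],
       [ 0.        ,  0.        ,  0.        ,  1.        ]])}
wrist {'vfov': 63.027437286054564, 'cx': 253.77666830943443, 'cy': 193.40531374307307, 'view': array([[ 3.28231359e-01, -9.44596833e-01, -9.98591152e-04,
        -7.00320738e-01],
       [ 9.06667829e-01,  3.15347886e-01, -2.80194860e-01,
         3.29738220e-02],
       [ 2.64986081e-01,  9.10633493e-02,  9.59942625e-01,
        -3.90790929e-01],
       [ 0.00000000e+00,  0.00000000e+00,  0.00000000e+00,
         1.00000000e+00]])}
```

View pics/side0.png

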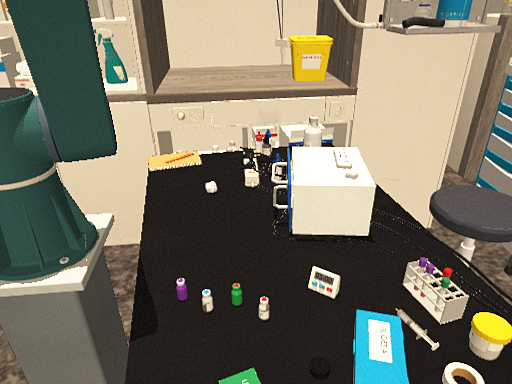

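View pics/top0.png

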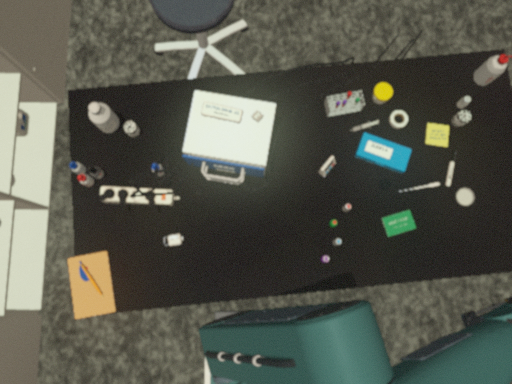

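View pics/wrist0.png

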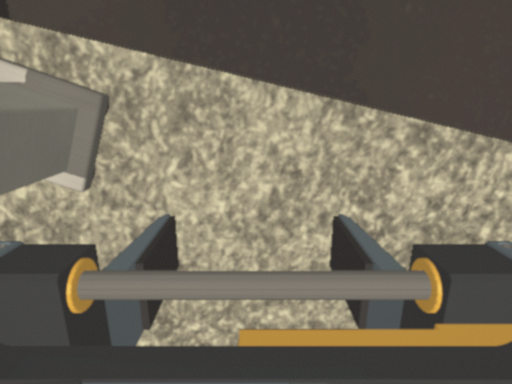

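Side view: purple vial (181,289), blue/white (207,300), green (237,294), red/white (264,308). The cabinet is at about (330,190). Top view: red (347,207), green (334,223), blue (338,241), purple (326,259); pull at about (222,178).

```bash
cat > a.py <<'E'
from h import *
D={}
for c in ['top','side']:
    p,d=snap(c,c+'1'); D[c]=d
    for n in ['cabinet','top_pull','low_pull','stray_blue','stray_red','timer1','bottle_blue','counter']:
        for r in finder.landmark_of(n,c)[:3]:
            u,v=r['pixel']; dd=d[int(v),int(u)]
            z={'top_pull':.132,'low_pull':.052}.get(n,0)
            print(c,n,np.round([u,v],1),round(r['conf'],2),'plane',unproj(c,u,v,z=z).round(4),'dep',unproj(c,u,v,depth=dd).round(3))
p=cv2.imread('pics/side1.png')[260:340,150:300]
cv2.imwrite('pics/crop1.png',cv2.resize(p,None,fx=5,fy=5,interpolation=cv2.INTER_CUBIC))
p=cv2.imread('pics/top1.png')[85:275,170:370]
cv2.imwrite('pics/crop2.png',cv2.resize(p,None,fx=3,fy=3,interpolation=cv2.INTER_CUBIC))
print(ctrl.get_obs()['clock'])
E
python3 a.py
```

```text
top top_pull [222.5 178.8] 0.62 plane [0.6436 0.1024 0.132 ] dep [0.642 0.102 0.141]
top top_pull [216.2 176.8] 0.61 plane [0.65   0.1228 0.132 ] dep [0.648 0.122 0.141]
top low_pull [226.5 179. ] 0.53 plane [0.6584 0.0939 0.052 ] dep [0.643 0.089 0.133]
top stray_blue [336.2 240.5] 0.39 plane [ 0.4565 -0.2838  0.    ] dep [0.348 0.003 1.666]
top stray_blue [325.9 261.1] 0.37 plane [ 0.386  -0.2472  0.    ] dep [ 0.385 -0.24   0.048]
top stray_red [330.5 223.5] 0.38 plane [ 0.5149 -0.2652  0.    ] dep [ 0.512 -0.261  0.028]
top stray_red [161.  172.3] 0.32 plane [0.6904 0.3272 0.    ] dep [0.677 0.315 0.064]
top timer1 [326.8 168.1] 0.69 plane [ 0.7105 -0.2556  0.    ] dep [ 0.702 -0.25   0.039]
top bottle_blue [159.4 172.2] 0.49 plane [0.6907 0.3329 0.    ] dep [0.676 0.318 0.074]
top counter [173.7 237.6] 0.59 plane [0.4619 0.2748 0.    ] dep [0.46  0.27  0.029]
side cabinet [323.  210.3] 0.79 plane [0.8033 0.086  0.    ] dep [ 0.763 -0.046  0.082]
side top_pull [274.1 173.6] 0.84 plane [0.6496 0.0952 0.132 ] dep [0.649 0.092 0.133]
side low_pull [273.4 195.4] 0.72 plane [0.6498 0.1079 0.052 ] dep [0.649 0.104 0.054]
side stray_blue [207.8 307.7] 0.76 plane [ 0.4513 -0.2815  0.    ] dep [ 0.452 -0.293  0.012]
side stray_blue [181.4 295. ] 0.61 plane [ 0.3912 -0.2358  0.    ] dep [ 0.394 -0.251  0.014]
side stray_red [236.8 303.5] 0.77 plane [ 0.5145 -0.2766  0.    ] dep [ 0.514 -0.281  0.004]
side stray_red [260.5 312.5] 0.48 plane [ 0.5634 -0.3085  0.    ] dep [ 0.561 -0.329  0.021]
side timer1 [318.6 287.1] 0.85 plane [ 0.705  -0.2475  0.    ] dep [ 0.701 -0.261  0.013]
side timer1 [212.1 187.6] 0.25 plane [0.4578 0.2858 0.    ] dep [0.459 0.251 0.018]
side bottle_blue [277.6 179.6] 0.56 plane [ 0.6955  0.3184 -0.    ] dep [0.695 0.317 0.001]
side counter [213.1 186. ] 0.57 plane [0.4613 0.2978 0.    ] dep [0.463 0.255 0.022]
1.05
```

View pics/crop1.png

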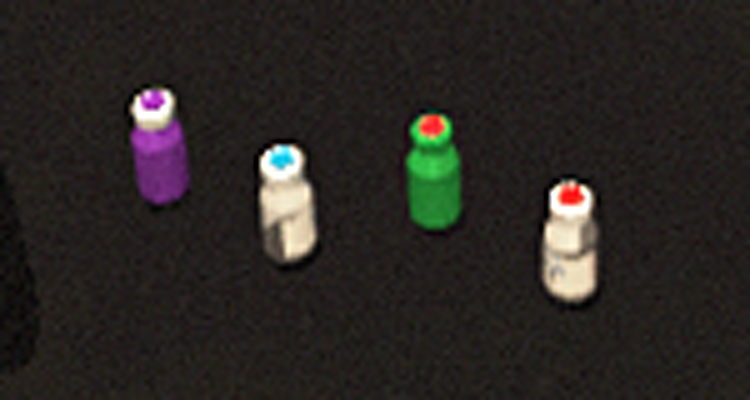

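View pics/crop2.png

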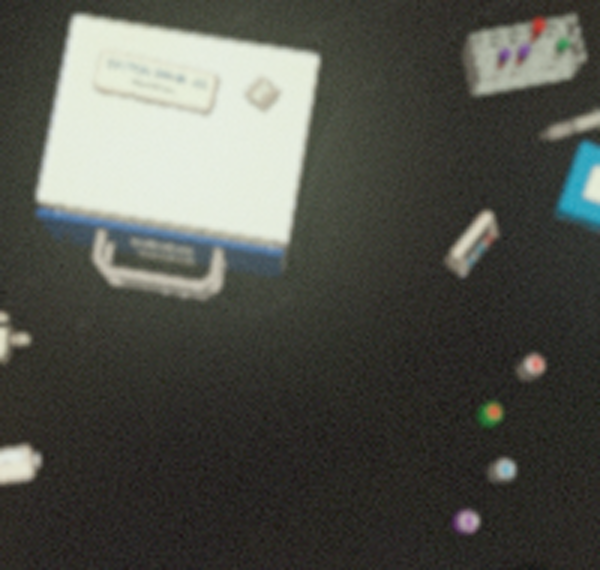

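```bash
cat > b.py <<'E'
from h import *
# cabinet top: point cloud from top depth
for c in ['top','side']:
    d=np.load(f'pics/{c}1_d.npy'); m=optics.camera_model(c)
    f=192/np.tan(np.radians(m['vfov'])/2); V=np.array(m['view'])
    v,u=np.mgrid[:384,:512]; 
    P=np.stack([(u-m['cx'])/f*d,-(v-m['cy'])/f*d,-d],-1); P=(P-V[:3,3])@V[:3,:3]
    np.save(f'pics/{c}_P.npy',P)
    s=(np.abs(P[...,2]-.162)<.012)&(d>0)&(P[...,0]<1.1)&(P[...,0]>.5)&(abs(P[...,1])<.4)
    n,l,st,ce=cv2.connectedComponentsWithStats(s.astype(np.uint8)); i=1+np.argmax(st[1:,4])
    Q=P[l==i]; print(c,len(Q),np.median(Q[:,2]),cv2.minAreaRect(Q[:,:2].astype(np.float32)))
    k=cv2.boxPoints(cv2.minAreaRect(Q[:,:2].astype(np.float32))); print(k)
E
python3 b.py
```

```text
top 4749 0.1614831922244105 ((0.8079519867897034, 0.08194070309400558), (0.270950049161911, 0.212576761841774), 80.59315490722656)
[[ 0.6809504  -0.03434035]
 [ 0.8906685  -0.06908472]
 [ 0.9349536   0.19822176]
 [ 0.72523546  0.23296613]]
side 2832 0.16194463540041282 ((0.8062987923622131, 0.07913484424352646), (0.27260684967041016, 0.21043244004249573), 81.54370880126953)
[[ 0.6821824  -0.04021417]
 [ 0.89032704 -0.0711593 ]
 [ 0.9304152   0.19848385]
 [ 0.72227055  0.22942898]]
```

Candidates in the side view: for blue, white body (207,300) against purple (181,289). For red, white body (264,308) against green (237,294). The crop shows the white glass vials are the strays, and the purple and green ones are the look-alikes. Next I work out the axes and the move towards the pull.

```bash
cat > mv.py <<'E'
from h import *
from scipy.spatial.transform import Rotation as Ro
import sys
def axes():
    o=ctrl.get_obs(); w,x,y,z=o['tcp_rot']; return o,Ro.from_quat([x,y,z,w]).as_matrix()
def plan(x,y,z,jaw_deg):
    o,R=axes(); s=R.T@(np.array([x,y,z])-o['tcp_pos'])*1000
    cur=np.degrees(np.arctan2(R[1,2],R[0,2])); d=(jaw_deg-cur+90)%180-90
    # turning + about tool x(down) decreases the world yaw
    print('tcp',o['tcp_pos'].round(4),'jaw',round(cur,2),'q6',o['qpos'][5].round(3),'q1',o['qpos'][0].round(3),'t',round(o['clock'],2),'F',o['force'].round(1),'open',round(o['opening'],4))
    print('rows end: ',s.round(1),'yaw',round(-np.radians(d),3))
if __name__=='__main__': plan(*map(float,sys.argv[1:]))
E
python3 mv.py .45 -.29 .22 81; python3 mv.py .655 .105 .22 -9; python3 -c "
from mv import *
print(axes()[1].round(3))"
```

```text
tcp [ 0.2293 -0.6614  0.2139] jaw -70.88 q6 -0.033 q1 -1.27 t 1.05 F [ 0.2 -0.7 -0.9] open 0.0912
rows end:  [  -6.1  330.1 -278.6] yaw 0.491
tcp [ 0.2293 -0.6614  0.2139] jaw -70.88 q6 -0.033 q1 -1.27 t 1.05 F [ 0.2 -0.7 -0.9] open 0.0912
rows end:  [  -6.   653.2 -584.7] yaw -1.08
[[ 0.     0.945  0.328]
 [ 0.     0.328 -0.945]
 [-1.     0.    -0.   ]]
```

```bash
python3 -m creep '[[-10,22,-24,0,0],[-20,45,-48,0,0],[-30,70,-75,0,0],[-40,95,-103,0,0],[-50,120,-130,0,0],[-55,145,-158,0,0],[-60,170,-185,0,0],[-60,195,-212,0,0],[-60,212,-230,0,0],[-60,222,-241,0,0],[-60,222,-241,0,0],[-60,222,-241,0,0]]' 30
python3 - <<'E'
from h import *
m=optics.camera_model('wrist')
p,d=snap('wrist','w1')
for n in ['stray_blue','stray_red']:
    for r in finder.landmark_of(n,'wrist')[:4]:
        print(n,np.round(r['pixel']),round(r['conf'],2),unproj('wrist',*r['pixel'],z=0,m=m).round(4))
    for r in finder.spot_in(n,'wrist')[:4]:
        u,v=r['pixel'];print(' spot',n,np.round(r['pixel']),round(r['conf'],2),unproj('wrist',u,v,z=.025,m=m).round(4),unproj('wrist',u,v,depth=d[int(v),int(u)],m=m).round(4))
E
```

```text
clock: 2.05
tcp_pos: [0.3604, -0.3608, 0.2742]
tcp_rot: [0.577, 0.41, 0.576, -0.41]
force: [0.4, 0.6, 0.8]
opening: 0.091
stray_blue [180. 108.] 0.79 [ 0.3944 -0.2429  0.    ]
 spot stray_blue [176. 107.] 0.92 [ 0.3957 -0.2432  0.025 ] [ 0.3977 -0.2479  0.0465]
 spot stray_blue [220.  77.] 0.53 [ 0.4493 -0.2858  0.025 ] [ 0.4484 -0.2887  0.0491]
stray_red [227.  23.] 0.83 [ 0.5143 -0.2718  0.    ]
 spot stray_red [224.  20.] 0.7 [ 0.5125 -0.2706  0.025 ] [ 0.5082 -0.2742  0.0478]
```

View pics/w1.png

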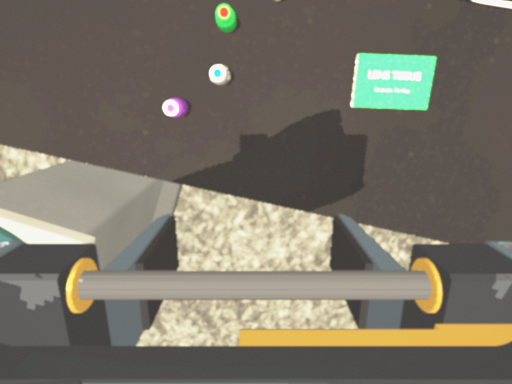

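The wrist view shows purple (176,107), blue (219,74) and green (226,16), which agrees with the fixed cameras. Next I refine the pull from the depth data.

```bash
python3 - <<'E'
from h import *
th=np.radians(-8.8); ex=np.array([np.cos(th),np.sin(th)]); ey=np.array([-ex[1],ex[0]])
o=np.array([.807,.0805])
for c in ['top','side']:
    P=np.load(f'pics/{c}_P.npy').reshape(-1,3)
    q=(P[:,:2]-o); a=q@ex; b=q@ey
    s=(abs(P[:,2]-.132)<.02)&(a<-.125)&(a>-.19)&(abs(b)<.09)
    print(c,s.sum(), 'a',np.percentile(a[s],[2,25,50,75,98]).round(4),'b',np.percentile(b[s],[1,50,99]).round(4),'z',np.percentile(P[s,2],[2,50,98]).round(4))
    s2=s&(a<-.142)
    print(np.polyfit(b[s2],a[s2],1))
    s=(a<-.1)&(a>-.13)&(abs(b)<.14)&(P[:,2]>.06)&(P[:,2]<.15);print('front',s.sum(),np.percentile(a[s],[5,50,95]))
E
python3 mv.py .655 .105 .22 -9
```

```text
top 161 a [-0.1663 -0.1633 -0.16   -0.1493 -0.127 ] b [-0.0655 -0.0014  0.0698] z [0.1297 0.1359 0.1412]
[ 0.00090461 -0.15974236]
front 363 [-0.12296074 -0.11980363 -0.11545716]
side 129 a [-0.1663 -0.161  -0.1547 -0.1402 -0.1267] b [-0.067 -0.022  0.067] z [0.1289 0.1354 0.1381]
[ 0.00965056 -0.15738305]
front 350 [-0.12477425 -0.10979732 -0.10061151]
tcp [ 0.3598 -0.3617  0.2738] jaw -70.94 q6 0.404 q1 -0.834 t 2.3 F [ 0.  -0.2  0.2] open 0.0911
rows end:  [  53.8  431.5 -344.7] yaw -1.081
```

```bash
python3 -m creep '[[5,30,-25,-0.08,0],[10,63,-50,-0.18,0],[15,95,-76,-0.28,60],[20,127,-102,-0.38,120],[25,160,-128,-0.48,171],[30,192,-154,-0.58,171],[35,224,-180,-0.68,171],[40,256,-205,-0.78,171],[45,288,-230,-0.88,171],[50,320,-255,-0.98,171],[54,345,-276,-1.081,171],[54,360,-288,-1.081,171]]'
python3 mv.py .650 .105 .22 -8.8
```

```text
clock: 3.3
tcp_pos: [0.6071, 0.0313, 0.2188]
tcp_rot: [0.705, 0.053, 0.705, -0.052]
force: [-0.5, -0.4, -0.3]
opening: 0.0307
tcp [0.6071 0.0313 0.2188] jaw -8.51 q6 0.162 q1 0.013 t 3.3 F [-0.5 -0.4 -0.3] open 0.0307
rows end:  [-1.2 79.2 31.5] yaw 0.005
```

```bash
python3 -m creep '[[0,25,10,0,171],[0,50,20,0,171],[0,70,28,0.005,171],[0,79,31,0.005,171],[0,79,31,0.005,171],[0,79,31,0.005,171],[0,79,31,0.005,171]]'
python3 mv.py .650 .105 .22 -8.8
python3 - <<'E'
from h import *
m=optics.camera_model('wrist')
snap('wrist','w2')
for n in ['top_pull']:
    for r in finder.landmark_of(n,'wrist')[:3]:
        print(n,np.round(r['pixel']),round(r['conf'],2),unproj('wrist',*r['pixel'],z=.132,m=m).round(4))
p,d=snap('side','s2')
E
```

```text
clock: 3.88
tcp_pos: [0.6483, 0.1012, 0.2197]
tcp_rot: [0.705, 0.057, 0.705, -0.057]
force: [-0.6, -0.0, 0.2]
opening: 0.03
tcp [0.6483 0.1012 0.2197] jaw -9.26 q6 0.281 q1 0.119 t 3.88 F [-0.6 -0.   0.2] open 0.03
rows end:  [-0.3  4.   1.1] yaw -0.008
top_pull [254. 191.] 0.94 [0.6489 0.1058 0.132 ]
```

View pics/w2.png

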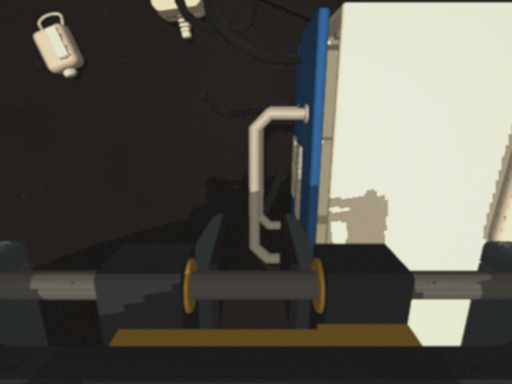

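View pics/s2.png

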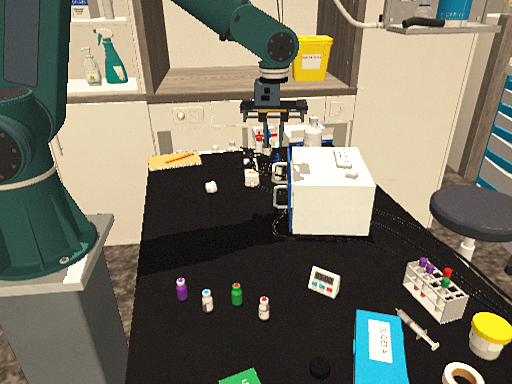

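The wrist view shows the pull bar at column 257, spanning rows 110–260, between the fingers centred at column 255. Lower and grip.

```bash
python3 -m creep '[[20,2,0.5,0,171],[50,4,1,0,171],[80,4,1,0,171],[100,4,1,0,171],[106,4,1,0,171],[106,4,1,0,171],[106,4,1,0,210],[106,4,1,0,255],[106,4,1,0,255],[106,4,1,0,255],[106,4,1,0,255],[106,4,1,0,255]]' 40
python3 mv.py .650 .105 .113 -8.8
```

```text
clock: 5.03
tcp_pos: [0.6512, 0.1062, 0.1153]
tcp_rot: [0.705, 0.057, 0.704, -0.057]
force: [-2.2, -1.7, 6.7]
opening: 0.0081
tcp [0.6512 0.1062 0.1153] jaw -9.22 q6 0.287 q1 0.126 t 5.03 F [-2.2 -1.7  6.7] open 0.0081
rows end:  [ 2.3 -1.3 -1. ] yaw -0.007
```

```bash
python3 -m creep '[[0,0,-2,0,255],[0,0,-6,0,255],[0,0,-12,0,255],[0,0,-20,0,255],[0,0,-29,0,255],[0,0,-39,0,255],[0,0,-50,0,255],[0,0,-62,0,255],[0,0,-74,0,255],[0,0,-86,0,255],[0,0,-97,0,255],[0,0,-107,0,255]]'
python3 mv.py .502 .128 .115 -8.8
```

```text
clock: 6.03
tcp_pos: [0.5455, 0.1234, 0.1153]
tcp_rot: [0.706, 0.057, 0.704, -0.057]
force: [1.4, -2.2, 8.8]
opening: 0.0079
tcp [0.5455 0.1234 0.1153] jaw -9.21 q6 0.342 q1 0.181 t 6.03 F [ 1.4 -2.2  8.8] open 0.0079
rows end:  [  0.2  -2.4 -43.6] yaw -0.007
```

```bash
python3 -m creep '[[0,0,-9,0,255],[0,0,-17,0,255],[0,0,-24,0,255],[0,0,-30,0,255],[0,0,-35,0,255],[0,0,-39,0,255],[0,0,-42,0,255],[0,0,-44,0,255],[0,0,-46,0,255],[0,0,-46,0,255]]'
python3 mv.py .502 .128 .115 -8.8
```

```text
clock: 6.87
tcp_pos: [0.5064, 0.13, 0.1156]
tcp_rot: [0.711, 0.057, 0.699, -0.056]
force: [48.8, -19.1, -36.8]
opening: 0.0078
tcp [0.5064 0.13   0.1156] jaw -9.15 q6 0.372 q1 0.208 t 6.87 F [ 48.8 -19.1 -36.8] open 0.0078
rows end:  [ 0.5 -2.7 -4.1] yaw -0.006
```

Hard stop reached (50 N). Relieve, release and rise.

```bash
python3 -m creep '[[0,0,4,0,255],[0,0,5,0,200],[0,0,5,0,171],[0,0,5,0,171],[0,0,5,0,171],[-15,0,5,0,171],[-40,0,5,0,171],[-80,0,5,0,171],[-115,0,5,0,171],[-120,0,5,0,171],[-120,0,5,0,171]]'
python3 - <<'E'
from h import *
m=optics.camera_model('wrist')
snap('wrist','w3')
for n in ['top_pull','bay_left','bay_middle','bay_right','mate_blue','mate_red','mate_white']:
    for r in finder.landmark_of(n,'wrist')[:2]:
        print(n,np.round(r['pixel']),round(r['conf'],2),unproj('wrist',*r['pixel'],z=.132 if n=='top_pull' else .1,m=m).round(4))
p,d=snap('side','s3')
p,d=snap('top','t3')
p=p[100:250,170:320,::-1]
cv2.imwrite('pics/crop3.png',cv2.resize(p,None,fx=4,fy=4,interpolation=cv2.INTER_CUBIC))
E
```

```text
clock: 7.78
tcp_pos: [0.5053, 0.1302, 0.2363]
tcp_rot: [0.706, 0.057, 0.703, -0.056]
force: [-0.3, -0.2, -0.3]
opening: 0.0302
top_pull [258. 194.] 0.66 [0.5084 0.1275 0.132 ]
bay_left [392. 104.] 0.94 [0.6463 0.1851 0.1   ]
bay_middle [383. 179.] 0.55 [0.6342 0.1136 0.1   ]
bay_right [378. 249.] 0.8 [0.6253 0.0361 0.1   ]
mate_blue [349.  92.] 0.72 [0.6073 0.2021 0.1   ]
mate_red [385. 176.] 0.61 [0.6364 0.1165 0.1   ]
mate_red [192.  53.] 0.49 [0.4693 0.2581 0.1   ]
mate_white [344. 189.] 0.64 [0.595  0.1092 0.1   ]
```

View pics/w3.png

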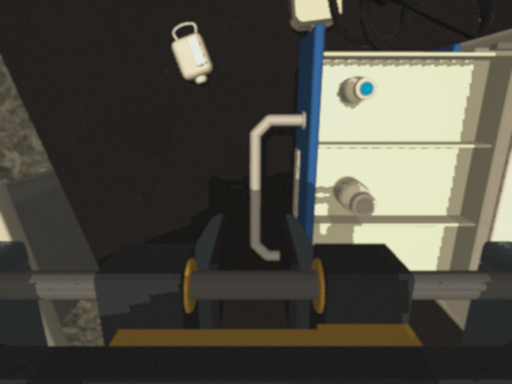

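View pics/s3.png

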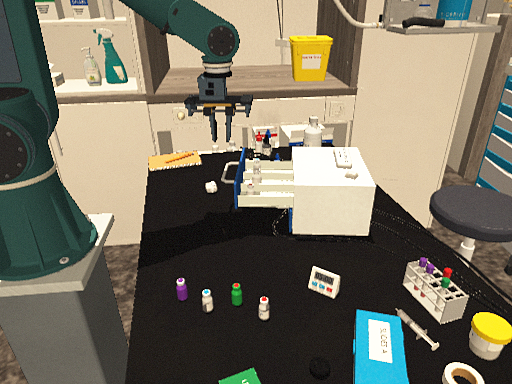

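View pics/crop3.png

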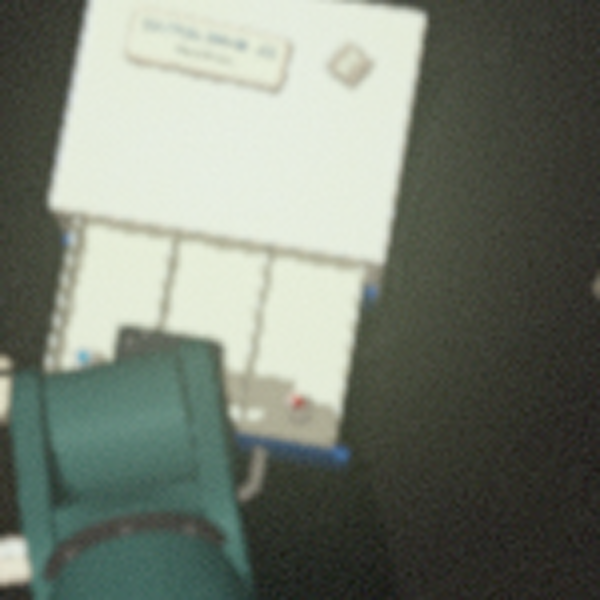

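Drawer open: blue mate in the left bay (wrist (362,90)), white in the middle bay (355,200), red in the right bay (top crop (298,402)). Next I measure the floor height and mate positions.

```bash
python3 - <<'E'
from h import *
m=optics.camera_model('wrist'); d=np.load('pics/w3_d.npy')
for u,v in [(420,100),(400,130),(430,180),(420,200),(366,89),(362,204),(392,145)]:
    print(u,v,unproj('wrist',u,v,depth=d[v,u],m=m).round(4))
d=np.load('pics/t3_d.npy')
for u,v in [(244,175),(225,165),(245,200),(191,189)]: print('top',u,v,unproj('top',u,v,depth=d[v,u]).round(4))
E
python3 mv.py .45 -.28 .2 -90
```

```text
420 100 [0.6769 0.1829 0.0835]
400 130 [0.6565 0.157  0.084 ]
430 180 [0.6862 0.0998 0.0837]
420 200 [0.6754 0.0793 0.0838]
366 89 [0.6083 0.2025 0.1335]
362 204 [0.5958 0.1074 0.1431]
392 145 [0.6376 0.1482 0.1091]
top 244 175 [0.6651 0.0339 0.0903]
top 225 165 [0.7001 0.098  0.083 ]
top 245 200 [0.5747 0.0289 0.1338]
top 191 189 [0.6081 0.2021 0.1392]
tcp [0.5042 0.1298 0.2334] jaw -9.23 q6 0.368 q1 0.207 t 8.28 F [ 0.7  0.4 -0.5] open 0.03
rows end:  [  33.5 -413.2   12.3] yaw 1.41
```

```bash
python3 - <<'E'
from mv import *
m=optics.camera_model('wrist'); V=np.array(m['view']); o,R=axes()
c=-V[:3,:3].T@V[:3,3]; print('cam in tool mm',(R.T@(c-o['tcp_pos'])*1000).round(0))
E
python3 mv.py .36 -.284 .25 -90;python3 mv.py .54 -.284 .25 81
```

```text
cam in tool mm [-170.   78.   -1.]
tcp [0.5042 0.1298 0.2334] jaw -9.23 q6 0.368 q1 0.207 t 8.28 F [ 0.7  0.4 -0.5] open 0.03
rows end:  [ -16.4 -431.6  -76. ] yaw 1.41
tcp [0.5042 0.1298 0.2334] jaw -9.23 q6 0.368 q1 0.207 t 8.28 F [ 0.7  0.4 -0.5] open 0.03
rows end:  [ -16.6 -402.7  101.7] yaw 1.567
```

```bash
python3 -m creep '[[0,-20,-1,0.1,160],[0,-60,-2,0.22,140],[0,-98,-4,0.34,120],[0,-136,-5,0.46,120],[0,-174,-7,0.58,120],[0,-212,-8,0.7,120],[3,-250,-10,0.82,120],[6,-288,-12,0.94,120],[9,-326,-13,1.06,120],[12,-364,-15,1.18,120],[13,-400,-16,1.3,120],[13,-422,-17,1.41,120]]'
python3 -m creep '[[0,0,0,0,120],[0,0,0,0,120],[0,0,0,0,120]]'
cat > look.py <<'E'
from mv import *
import sys
o,R=axes(); m=optics.camera_model('wrist')
p,d=snap('wrist',sys.argv[1])
print('t',o['clock'],'tcp',o['tcp_pos'].round(4))
for n in sys.argv[2:]:
    for r in finder.spot_in(n,'wrist')[:4]:
        u,v=r['pixel'];print(' spot',n,np.round(r['pixel']),round(r['conf'],2),unproj('wrist',u,v,z=.049,m=m).round(4),unproj('wrist',u,v,depth=d[int(v),int(u)],m=m).round(4))
f=192/np.tan(np.radians(m['vfov'])/2); V=np.array(m['view'])
v,u=np.mgrid[:384,:512]
P=np.stack([(u-m['cx'])/f*d,-(v-m['cy'])/f*d,-d],-1); P=(P-V[:3,3])@V[:3,:3]
np.save('pics/wP.npy',P)
s=(P[...,2]>.038)&(P[...,2]<.056)&(d>0)&(v<235)
n,l,st,ce=cv2.connectedComponentsWithStats(s.astype(np.uint8))
for i in range(1,n):
    if 30<st[i,4]<3000:
        Q=P[l==i]; print('blob px',ce[i].round(0),st[i,4],'mid',((Q.min(0)+Q.max(0))/2).round(4),'mean',Q.mean(0).round(4),'rgb',p[l==i].mean(0).round(0))
E
python3 look.py w4 stray_blue stray_red
```

```text
clock: 9.28
tcp_pos: [0.419, -0.2868, 0.2207]
tcp_rot: [-0.498, -0.502, -0.498, 0.502]
force: [0.6, 0.8, -0.1]
opening: 0.0485
clock: 9.53
tcp_pos: [0.4198, -0.2836, 0.2207]
tcp_rot: [0.5, 0.5, 0.501, -0.5]
force: [-0.4, 1.5, 1.1]
opening: 0.0482
t 9.5333 tcp [ 0.4198 -0.2836  0.2207]
 spot stray_blue [217. 189.] 0.79 [ 0.4036 -0.2434  0.049 ] [ 0.4031 -0.2432  0.0472]
 spot stray_red [285.  31.] 0.7 [ 0.5653 -0.3155  0.049 ] [ 0.5655 -0.3156  0.0482]
 spot stray_red [240.  87.] 0.6 [ 0.5136 -0.2706  0.049 ] [ 0.5136 -0.2705  0.0486]
blob px [289.  27.] 292 mid [ 0.5695 -0.3188  0.0453] mean [ 0.5692 -0.3187  0.0475] rgb [247. 220. 213.]
blob px [241.  85.] 235 mid [ 0.5157 -0.2711  0.0458] mean [ 0.5154 -0.2711  0.0478] rgb [206. 216. 136.]
blob px [253. 146.] 209 mid [ 0.4517 -0.2831  0.0455] mean [ 0.4522 -0.2834  0.0476] rgb [205. 245. 245.]
blob px [216. 195.] 195 mid [ 0.3946 -0.2412  0.0458] mean [ 0.3956 -0.2414  0.0473] rgb [247. 236. 247.]
```

View pics/w4.png

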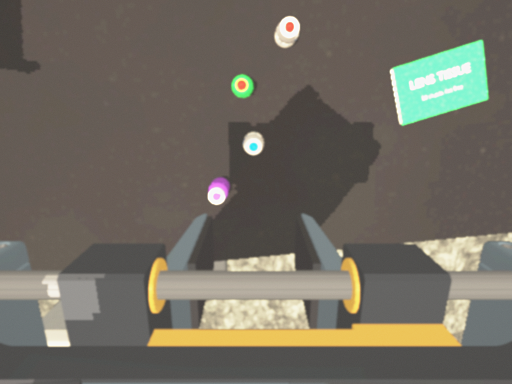

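Wrist view, with depth agreeing on cap height 0.047–0.049: blue at (253,146) → (0.452,-0.283), red at (289,27) → (0.569,-0.319), green at (241,85), purple at (216,195).

```bash
python3 mv.py .452 -.2833 .009 -90; python3 -m creep '[[20,20,0,0,120],[60,32,0,0,120],[100,32,0,0,120],[130,32,0,0,120],[130,32,0,0,120],[160,32,0,0,120],[185,32,0,0,120],[202,32,0,0,120],[211.5,32,0,0,120],[211.5,32,0,0,120],[211.5,32,0,0,120]]'
python3 mv.py .452 -.2833 .009 -90
```

```text
tcp [ 0.4201 -0.2831  0.2209] jaw -89.89 q6 0.93 q1 -0.639 t 9.68 F [-0.9  0.3 -0.2] open 0.0482
rows end:  [211.9  31.9   0.3] yaw 0.002
clock: 10.6
tcp_pos: [0.4526, -0.2841, 0.0107]
tcp_rot: [0.5, 0.5, 0.5, -0.5]
force: [0.8, -0.2, 0.9]
opening: 0.0483
tcp [ 0.4526 -0.2841  0.0107] jaw -89.98 q6 0.966 q1 -0.604 t 10.6 F [ 0.8 -0.2  0.9] open 0.0483
rows end:  [ 1.7 -0.6 -0.8] yaw 0.0
```

```bash
python3 -m creep '[[1,0,0,0,160],[1,0,0,0,190],[1,0,0,0,215],[1,0,0,0,215],[1,0,0,0,215],[-10,0,0,0,215],[-35,0,0,0,215],[-70,0,0,0,215],[-110,0,0,0,215],[-150,0,0,0,215],[-185,0,0,0,215],[-200,0,0,0,215]]' 12
python3 mv.py .663 .185 .21 -98.8
```

```text
clock: 11.6
tcp_pos: [0.4532, -0.2849, 0.2151]
tcp_rot: [0.502, 0.5, 0.498, -0.5]
force: [0.8, -0.8, 0.1]
opening: 0.0228
tcp [ 0.4532 -0.2849  0.2151] jaw -90.02 q6 0.966 q1 -0.605 t 11.6 F [ 0.8 -0.8  0.1] open 0.0228
rows end:  [   4.5  209.7 -470. ] yaw 0.153
```

Blue vial held (22.8 mm). Carry it over the left bay.

```bash
python3 -m creep '[[0,9,-20,0.01,215],[0,22,-50,0.03,215],[0,38,-86,0.05,215],[0,55,-123,0.07,215],[0,71,-160,0.09,215],[0,88,-197,0.11,215],[0,104,-234,0.13,215],[0,120,-270,0.153,215],[0,136,-305,0.153,215],[0,150,-337,0.153,215],[0,163,-366,0.153,215],[0,175,-392,0.153,215]]'
python3 -m creep '[[0,12,-27,0,215],[0,22,-50,0,215],[0,30,-68,0,215],[0,34,-76,0,215],[0,34,-76,0,215],[0,34,-76,0,215]]'
python3 mv.py .663 .185 .21 -98.8
python3 look.py w5 mate_blue mate_white mate_red bay_left
python3 - <<'E'
from h import *
p,d=snap('top','t5')
cv2.imwrite('pics/crop5.png',cv2.resize(p[100:250,150:300,::-1],None,fx=4,fy=4,interpolation=cv2.INTER_CUBIC))
E
```

```text
clock: 12.6
tcp_pos: [0.6273, 0.1101, 0.2103]
tcp_rot: [0.461, 0.537, 0.46, -0.537]
force: [1.0, -0.6, -0.1]
opening: 0.0227
clock: 13.1
tcp_pos: [0.6717, 0.1775, 0.2095]
tcp_rot: [-0.46, -0.537, -0.46, 0.537]
force: [-0.2, -0.7, -0.8]
opening: 0.0229
tcp [0.6717 0.1775 0.2095] jaw -98.76 q6 1.949 q1 0.225 t 13.1 F [-0.2 -0.7 -0.8] open 0.0229
rows end:  [-0.5 -9.7 -6.1] yaw 0.001
t 13.1 tcp [0.6717 0.1775 0.2095]
 spot mate_white [332. 238.] 0.54 [0.5878 0.0979 0.049 ] [0.6129 0.1082 0.1003]
 spot mate_red [409. 261.] 0.83 [0.5448 0.0108 0.049 ] [0.5819 0.0386 0.109 ]
 spot bay_left [363. 202.] 0.82 [0.6255 0.0606 0.049 ] [0.64   0.0727 0.0877]
blob px [129. 121.] 322 mid [0.7467 0.2938 0.047 ] mean [0.7504 0.2951 0.0471] rgb [31. 30. 28.]
blob px [119. 173.] 237 mid [0.6973 0.3206 0.047 ] mean [0.6989 0.3185 0.0496] rgb [116. 108.  93.]
blob px [ 76. 230.] 91 mid [0.6395 0.3932 0.0406] mean [0.6387 0.3912 0.041 ] rgb [32. 30. 29.]
blob px [ 49. 231.] 87 mid [0.6468 0.4137 0.0528] mean [0.6466 0.4128 0.0535] rgb [39. 37. 33.]
```

View pics/w5.png

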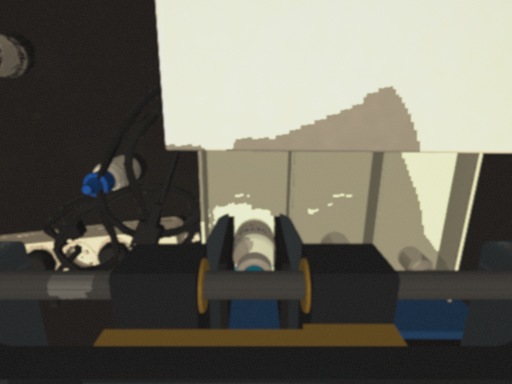

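View pics/crop5.png

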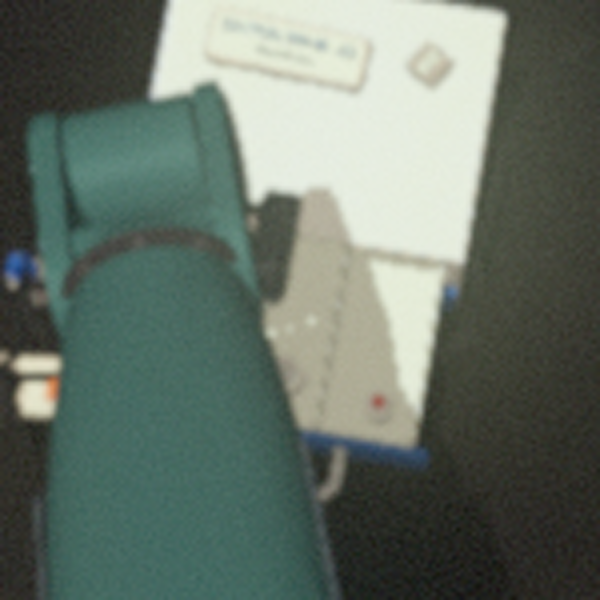

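```bash
python3 - <<'E'
from h import *
P=np.load('pics/wP.npy')
th=np.radians(-8.8); ex=np.array([np.cos(th),np.sin(th)]); ey=np.array([-ex[1],ex[0]])
q=P[...,:2]-np.array([.803,.081]); a=q@ex; b=q@ey
s=(P[...,2]>.100)&(P[...,2]<.12)&(a>-.2)&(a<-.09)&(abs(b)<.16)
v,u=np.mgrid[:384,:512]; s&=(v<215)
n,l,st,ce=cv2.connectedComponentsWithStats(s.astype(np.uint8))
for i in range(1,n):
    if st[i,4]>40: k=l==i; print(ce[i].round(),st[i,4],'b',np.percentile(b[k],[5,50,95]).round(4),'a',np.percentile(a[k],[2,98]).round(4),'z',np.median(P[k][:,2]).round(4))
print('fit');k=s&(abs(b-.04)<.012);print(np.polyfit(a[k],b[k],1))
o=np.array([.663,.185])-np.array([.803,.081]);print('target a,b',o@ex,o@ey)
E
```

```text
[202. 182.] 410 b [0.1185 0.1189 0.1212] a [-0.1628 -0.1064] z 0.1164
[290. 182.] 320 b [0.04   0.042  0.0428] a [-0.1631 -0.1068] z 0.1129
[378. 183.] 563 b [-0.0386 -0.0365 -0.0359] a [-0.1636 -0.1081] z 0.1101
[467. 183.] 1017 b [-0.1172 -0.1154 -0.1146] a [-0.1637 -0.1083] z 0.1109
fit
[-0.00978821  0.04039195]
target a,b -0.15426250037605735 0.08135773459067615
```

```bash
python3 -m creep '[[0,-6,-4,0,215],[0,-9.5,-6.5,0,215],[0,-9.5,-6.5,0,215],[20,-9.5,-6.5,0,215],[45,-9.5,-6.5,0,215],[70,-9.5,-6.5,0,215],[90,-9.5,-6.5,0,215],[103,-9.5,-6.5,0,215],[110,-9.5,-6.5,0,215],[112,-9.5,-6.5,0,215],[112,-9.5,-6.5,0,215]]'
python3 mv.py .663 .185 .0945 -98.8
```

```text
clock: 14.32
tcp_pos: [0.6641, 0.1859, 0.0978]
tcp_rot: [0.46, 0.537, 0.46, -0.537]
force: [-0.4, 0.1, -0.8]
opening: 0.0226
tcp [0.6641 0.1859 0.0978] jaw -98.77 q6 1.963 q1 0.239 t 14.32 F [-0.4  0.1 -0.8] open 0.0226
rows end:  [ 3.3 -1.   1. ] yaw 0.0
```

```bash
python3 -m creep '[[1,0,0,0,215],[2,0,0,0,215],[3,0,0,0,215],[3,0,0,0,215]]'
python3 mv.py .663 .185 .0945 -98.8
```

```text
clock: 14.65
tcp_pos: [0.6654, 0.1859, 0.0967]
tcp_rot: [0.461, 0.538, 0.46, -0.536]
force: [-0.8, -2.4, 12.7]
opening: 0.0229
tcp [0.6654 0.1859 0.0967] jaw -98.77 q6 1.963 q1 0.239 t 14.65 F [-0.8 -2.4 12.7] open 0.0229
rows end:  [ 2.2 -2.2  1.3] yaw 0.001
```

Floor contact felt. Release and rise.

```bash
python3 -m creep '[[-1,0,0,0,200],[-1,0,0,0,160],[-1,0,0,0,154],[-1,0,0,0,154],[-8,0,0,0,154],[-25,0,0,0,154],[-55,0,0,0,154],[-90,0,0,0,154],[-120,0,0,0,154],[-128,0,0,0,154],[-128,0,0,0,154]]'
python3 look.py w6 mate_blue
python3 mv.py .55 -.318 .225 -90
```

```text
clock: 15.57
tcp_pos: [0.6652, 0.1861, 0.2258]
tcp_rot: [0.461, 0.538, 0.46, -0.535]
force: [0.8, -0.2, -0.1]
opening: 0.0359
t 15.5667 tcp [0.6652 0.1861 0.2258]
 spot mate_blue [242. 244.] 0.96 [0.5822 0.2126 0.049 ] [0.6202 0.2031 0.1316]
blob px [12. 49.] 234 mid [0.8368 0.4186 0.0471] mean [0.833  0.4124 0.0453] rgb [83. 76. 65.]
blob px [141. 114.] 292 mid [0.7467 0.2951 0.0471] mean [0.7502 0.2954 0.0474] rgb [32. 30. 28.]
blob px [133. 164.] 211 mid [0.6975 0.3208 0.047 ] mean [0.6985 0.318  0.0487] rgb [114. 106.  91.]
blob px [ 99. 228.] 505 mid [0.6312 0.3772 0.0456] mean [0.6263 0.3821 0.0419] rgb [152. 144. 118.]
blob px [ 65. 221.] 120 mid [0.6446 0.4131 0.0479] mean [0.6449 0.4124 0.0521] rgb [43. 40. 36.]
blob px [137. 228.] 126 mid [0.6181 0.3361 0.0428] mean [0.6189 0.3367 0.0413] rgb [197. 187. 152.]
blob px [177. 230.] 147 mid [0.6087 0.2903 0.0404] mean [0.6089 0.2887 0.0402] rgb [227. 218. 180.]
blob px [ 53. 233.] 110 mid [0.6283 0.4455 0.0407] mean [0.6285 0.4407 0.04  ] rgb [214. 200. 161.]
tcp [0.6634 0.1857 0.2218] jaw -98.78 q6 1.963 q1 0.239 t 15.67 F [ 0.1 -0.4  0.2] open 0.0359
rows end:  [ -3.  -35.2 515.1] yaw -0.153
```

View pics/w6.png

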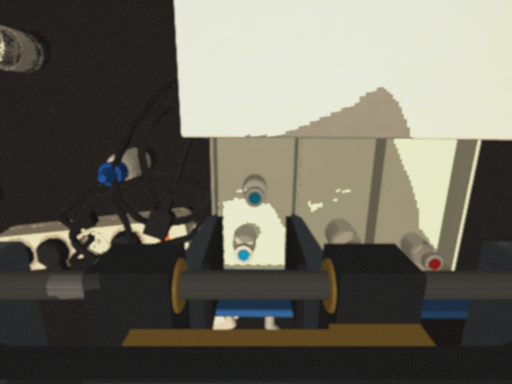

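Stray blue stands upright at (255,190) behind its mate (243,248). Now the red one.

```bash
python3 -m creep '[[0,-2,25,0,140],[0,-6,62,-0.02,120],[0,-11,102,-0.04,120],[0,-15,142,-0.06,120],[0,-19,182,-0.08,120],[0,-23,222,-0.1,120],[0,-28,262,-0.12,120],[0,-32,302,-0.14,120],[0,-36,342,-0.153,120],[0,-40,382,-0.153,120],[0,-44,422,-0.153,120],[0,-49,462,-0.153,120]]'
python3 -m creep '[[0,-2,32,0,120],[0,3,48,0,120],[0,3,55,0,120],[0,3,55,0,120],[0,3,55,0,120],[0,3,55,0,120]]'
python3 look.py w7 stray_red
python3 mv.py .569 -.3187 .009 -90
```

```text
clock: 16.67
tcp_pos: [0.5432, -0.2647, 0.2205]
tcp_rot: [0.499, 0.5, 0.501, -0.5]
force: [0.9, 0.5, 1.1]
opening: 0.0486
clock: 17.17
tcp_pos: [0.5479, -0.3168, 0.2218]
tcp_rot: [0.5, 0.5, 0.501, -0.5]
force: [0.2, 0.1, 0.0]
opening: 0.0481
t 17.1667 tcp [ 0.5479 -0.3168  0.2218]
 spot stray_red [254. 151.] 0.84 [ 0.5751 -0.318   0.049 ] [ 0.575  -0.318   0.0484]
 spot stray_red [215. 198.] 0.62 [ 0.5205 -0.2731  0.049 ] [ 0.5201 -0.273   0.0477]
 spot stray_red [ 3. 29.] 0.28 [ 0.6956 -0.0692  0.049 ] [ 0.7043 -0.0381  0.0062]
blob px [181.  17.] 730 mid [ 0.7064 -0.2461  0.0449] mean [ 0.7071 -0.2452  0.0457] rgb [228. 226. 219.]
blob px [255. 154.] 199 mid [ 0.5702 -0.3191  0.0456] mean [ 0.5706 -0.3191  0.0477] rgb [248. 202. 188.]
blob px [214. 201.] 194 mid [ 0.516  -0.2712  0.045 ] mean [ 0.5168 -0.2716  0.0473] rgb [193. 216. 120.]
tcp [ 0.548  -0.317   0.2223] jaw -89.93 q6 1.008 q1 -0.561 t 17.27 F [-0.  -0.4 -0. ] open 0.048
rows end:  [213.3  21.    1.8] yaw 0.001
```

View pics/w7.png

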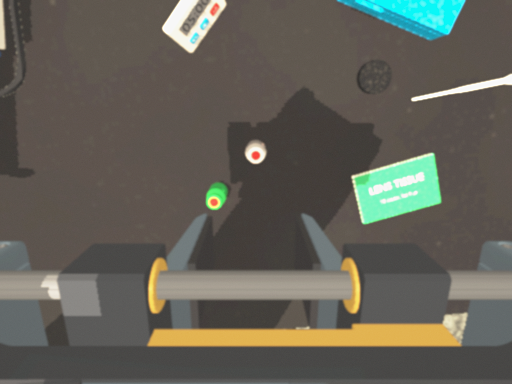

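Red at wrist (255,153) → (0.570,-0.319), green is separate at (216,196). Lower, grip and lift.

```bash
python3 -m creep '[[20,15,1,0,120],[60,22,2,0,120],[100,22,2,0,120],[130,22,2,0,120],[130,22,2,0,120],[160,22,2,0,120],[185,22,2,0,120],[203,22,2,0,120],[212,22,2,0,120],[212,22,2,0,120],[212,22,2,0,120]]'
python3 mv.py .570 -.319 .009 -90
python3 -m creep '[[0,0,0,0,160],[0,0,0,0,190],[0,0,0,0,215],[0,0,0,0,215],[0,0,0,0,215],[-10,0,0,0,215],[-35,0,0,0,215],[-70,0,0,0,215],[-110,0,0,0,215],[-150,0,0,0,215],[-185,0,0,0,215],[-200,0,0,0,215]]' 12
python3 mv.py .635 .029 .21 -98.8
```

```text
clock: 18.18
tcp_pos: [0.5706, -0.3205, 0.0119]
tcp_rot: [0.5, 0.5, 0.5, -0.5]
force: [0.1, -0.2, 1.6]
opening: 0.0486
tcp [ 0.5706 -0.3205  0.0119] jaw -89.99 q6 1.023 q1 -0.547 t 18.18 F [ 0.1 -0.2  1.6] open 0.0486
rows end:  [ 2.9 -0.7 -1.5] yaw 0.0
clock: 19.18
tcp_pos: [0.5713, -0.3213, 0.2164]
tcp_rot: [0.502, 0.501, 0.498, -0.5]
force: [1.5, 0.4, 0.9]
opening: 0.0226
tcp [ 0.5713 -0.3213  0.2164] jaw -90.01 q6 1.023 q1 -0.548 t 19.18 F [1.5 0.4 0.9] open 0.0226
rows end:  [   5.6   63.6 -350.3] yaw 0.153
```

```bash
python3 -m creep '[[0,3,-18,0.01,215],[0,8,-46,0.03,215],[0,14,-80,0.05,215],[0,21,-116,0.07,215],[0,28,-152,0.09,215],[0,34,-188,0.11,215],[0,41,-224,0.13,215],[0,47,-258,0.153,215],[0,53,-290,0.153,215],[0,58,-318,0.153,215],[0,62,-340,0.153,215],[0,63.5,-350,0.153,215]]'
python3 -m creep '[[0,0,0,0,215],[0,0,0,0,215],[0,0,0,0,215]]'
python3 mv.py .635 .029 .21 -98.8
```

```text
clock: 20.18
tcp_pos: [0.6334, 0.0321, 0.2105]
tcp_rot: [-0.461, -0.536, -0.461, 0.536]
force: [0.5, -0.3, -0.3]
opening: 0.0228
clock: 20.43
tcp_pos: [0.6332, 0.0286, 0.2104]
tcp_rot: [-0.46, -0.537, -0.46, 0.537]
force: [-0.0, -0.3, -0.3]
opening: 0.0227
tcp [0.6332 0.0286 0.2104] jaw -98.81 q6 1.733 q1 0.009 t 20.43 F [-0.  -0.3 -0.3] open 0.0227
rows end:  [ 0.4  1.7 -0.6] yaw -0.0
```

```bash
python3 look.py w8 mate_red; python3 -m creep '[[20,2,0,0,215],[45,2,0,0,215],[70,2,0,0,215],[90,2,0,0,215],[102,2,0,0,215],[109,2,0,0,215],[111,2,0,0,215],[111,2,0,0,215]]'
python3 -m creep '[[1,0,0,0,215],[2,0,0,0,215],[3,0,0,0,215],[3,0,0,0,215]]'
python3 mv.py .635 .029 .098 -98.8
```

```text
t 20.4333 tcp [0.6332 0.0286 0.2104]
 spot mate_red [145. 184.] 0.41 [0.6432 0.1459 0.049 ] [0.6511 0.1308 0.0874]
blob px [502.  69.] 443 mid [ 0.7069 -0.236   0.0447] mean [ 0.7042 -0.2344  0.0451] rgb [176. 164. 136.]
blob px [ 15. 210.] 70 mid [0.64   0.2958 0.0514] mean [0.638  0.2946 0.0529] rgb [34. 32. 29.]
blob px [ 19. 229.] 306 mid [0.6117 0.3099 0.0415] mean [0.6119 0.3083 0.0413] rgb [227. 196. 151.]
clock: 21.2
tcp_pos: [0.6358, 0.0289, 0.0999]
tcp_rot: [0.46, 0.537, 0.46, -0.537]
force: [0.2, -0.7, 0.1]
opening: 0.0225
clock: 21.53
tcp_pos: [0.6372, 0.029, 0.0987]
tcp_rot: [0.461, 0.538, 0.459, -0.536]
force: [-0.8, -2.9, 12.2]
opening: 0.0225
tcp [0.6372 0.029  0.0987] jaw -98.77 q6 1.733 q1 0.009 t 21.53 F [-0.8 -2.9 12.2] open 0.0225
rows end:  [ 0.6 -2.2  0.4] yaw 0.001
```

View pics/w8.png

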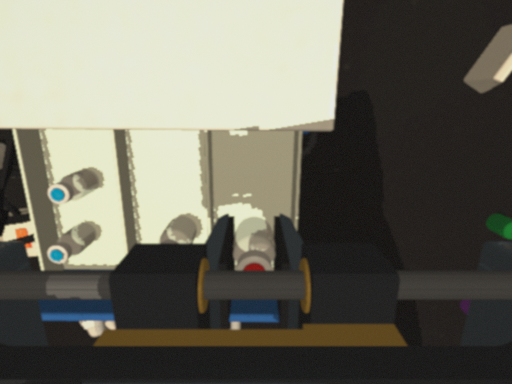

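Red is over the right bay (walls at columns 210 and 298, vial at 254), and floor contact is now felt. Release and rise.

```bash
python3 -m creep '[[-1,0,0,0,200],[-1,0,0,0,160],[-1,0,0,0,154],[-1,0,0,0,154],[-8,0,0,0,154],[-25,0,0,0,154],[-55,0,0,0,154],[-90,0,0,0,154],[-120,0,0,0,154],[-128,0,0,0,154],[-128,0,0,0,154]]'
python3 look.py w9 mate_red
python3 mv.py .505 .129 .225 -8.8
```

```text
clock: 22.45
tcp_pos: [0.6368, 0.0294, 0.2276]
tcp_rot: [0.461, 0.538, 0.459, -0.536]
force: [0.5, 0.5, 0.7]
opening: 0.0364
t 22.45 tcp [0.6368 0.0294 0.2276]
 spot mate_red [258. 246.] 0.67 [0.5477 0.0368 0.049 ] [0.5857 0.0321 0.1289]
blob px [496.  67.] 688 mid [ 0.7143 -0.2422  0.0446] mean [ 0.7114 -0.2406  0.0455] rgb [184. 172. 143.]
blob px [  2. 163.] 46 mid [0.6925 0.3155 0.0411] mean [0.6921 0.3151 0.0404] rgb [97. 89. 75.]
blob px [ 28. 208.] 63 mid [0.6413 0.2947 0.0518] mean [0.6382 0.2943 0.053 ] rgb [33. 31. 28.]
blob px [ 32. 227.] 352 mid [0.6112 0.3106 0.0415] mean [0.611  0.3072 0.0414] rgb [227. 196. 152.]
blob px [507. 230.] 79 mid [ 0.5199 -0.2663  0.0433] mean [ 0.5204 -0.2652  0.0444] rgb [42. 92. 39.]
tcp [0.635  0.0294 0.2239] jaw -98.77 q6 1.733 q1 0.01 t 22.55 F [ 0.  -0.2 -0.6] open 0.036
rows end:  [  -1.1 -143.7  -78.6] yaw -1.57
```

View pics/w9.png

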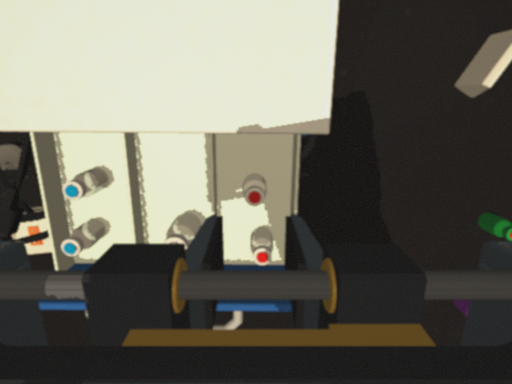

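Both stray vials stand upright: red at (255,192) behind its mate (262,250), both blues at left. Go back to the pull.

```bash
python3 -m creep '[[0,-8,-4,-0.1,171],[0,-20,-11,-0.22,171],[0,-34,-18,-0.34,171],[0,-48,-26,-0.46,171],[0,-62,-34,-0.58,171],[0,-76,-42,-0.7,171],[0,-90,-50,-0.82,171],[0,-104,-58,-0.94,171],[0,-118,-66,-1.06,171],[0,-130,-72,-1.18,171],[0,-139,-76,-1.3,171],[0,-144,-79,-1.42,171]]'
python3 -m creep '[[0,0,0,-0.1,171],[0,0,0,-0.15,171],[0,0,0,-0.15,171],[0,0,0,-0.15,171]]'
python3 mv.py .505 .130 .115 -8.8
python3 look.py w10 top_pull
```

```text
clock: 23.55
tcp_pos: [0.5031, 0.1297, 0.2225]
tcp_rot: [0.698, 0.104, 0.7, -0.105]
force: [0.1, -0.3, 0.6]
opening: 0.03
clock: 23.88
tcp_pos: [0.5044, 0.1292, 0.2231]
tcp_rot: [0.704, 0.055, 0.706, -0.055]
force: [-0.2, -0.5, -0.2]
opening: 0.0298
tcp [0.5044 0.1292 0.2231] jaw -8.93 q6 0.362 q1 0.206 t 23.88 F [-0.2 -0.5 -0.2] open 0.0298
rows end:  [108.1   0.9   0.7] yaw -0.002
t 23.8833 tcp [0.5044 0.1292 0.2231]
 spot top_pull [408. 149.] 0.68 [0.6758 0.1311 0.049 ] [0.658  0.1396 0.0874]
blob px [317.   7.] 547 mid [0.593  0.2875 0.0402] mean [0.5921 0.2867 0.0399] rgb [226. 219. 181.]
```

View pics/w10.png

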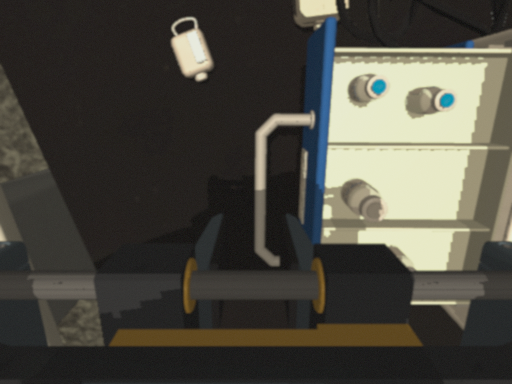

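Bar at column 261, fingers centred at 255, so shift +2 mm. Lower and grip.

```bash
python3 -m creep '[[20,1,2,0,171],[50,1,2,0,171],[80,1,2,0,171],[100,1,2,0,171],[108,1,2,0,171],[108,1,2,0,171],[108,1,2,0,210],[108,1,2,0,255],[108,1,2,0,255],[108,1,2,0,255],[108,1,2,0,255]]' 30
python3 mv.py .652 .106 .115 -8.8
```

```text
clock: 24.9
tcp_pos: [0.5082, 0.1303, 0.1177]
tcp_rot: [0.706, 0.055, 0.704, -0.054]
force: [-0.5, -0.6, 7.4]
opening: 0.0087
tcp [0.5082 0.1303 0.1177] jaw -8.84 q6 0.361 q1 0.207 t 24.9 F [-0.5 -0.6  7.4] open 0.0087
rows end:  [  3.   -1.9 145.8] yaw -0.001
```

```bash
python3 -m creep '[[0,0,1,0,255],[0,0,3,0,255],[0,0,6,0,255],[0,0,10,0,255],[0,0,15,0,255],[0,0,21,0,255],[0,0,27,0,255],[0,0,33,0,255],[0,0,39,0,255],[0,0,45,0,255],[0,0,51,0,255],[0,0,57,0,255]]'
python3 -m creep '[[0,0,6,0,255],[0,0,12,0,255],[0,0,18,0,255],[0,0,24,0,255],[0,0,30,0,255],[0,0,36,0,255],[0,0,42,0,255],[0,0,48,0,255],[0,0,54,0,255],[0,0,60,0,255],[0,0,65,0,255],[0,0,70,0,255]]'
python3 mv.py .652 .106 .115 -8.8
```

```text
clock: 25.9
tcp_pos: [0.5645, 0.1211, 0.1177]
tcp_rot: [0.705, 0.054, 0.705, -0.054]
force: [-3.2, -4.1, 9.0]
opening: 0.008
clock: 26.9
tcp_pos: [0.6335, 0.1099, 0.1177]
tcp_rot: [0.705, 0.054, 0.705, -0.055]
force: [-2.8, -7.5, 8.9]
opening: 0.008
tcp [0.6335 0.1099 0.1177] jaw -8.84 q6 0.291 q1 0.136 t 26.9 F [-2.8 -7.5  8.9] open 0.008
rows end:  [ 2.7 -1.  18.9] yaw -0.001
```

```bash
python3 -m creep '[[0,0,4,0,255],[0,0,8,0,255],[0,0,11,0,255],[0,0,13,0,255],[0,0,15,0,255],[0,0,17,0,255],[0,0,18,0,255],[0,0,19,0,255],[0,0,20,0,255],[0,0,20,0,255]]'
python3 mv.py .652 .106 .115 -8.8
```

```text
clock: 27.73
tcp_pos: [0.6532, 0.1067, 0.1178]
tcp_rot: [0.705, 0.054, 0.705, -0.055]
force: [-1.6, -8.9, 7.1]
opening: 0.0084
tcp [0.6532 0.1067 0.1178] jaw -8.83 q6 0.282 q1 0.127 t 27.73 F [-1.6 -8.9  7.1] open 0.0084
rows end:  [ 2.8 -0.9 -1.1] yaw -0.001
```

```bash
python3 -m creep '[[0,0,0.5,0,255],[0,0,1,0,255],[0,0,1.5,0,255],[0,0,2,0,255],[0,0,2.5,0,255],[0,0,3,0,255],[0,0,3,0,255]]'
python3 mv.py .652 .106 .115 -8.8
```

```text
clock: 28.32
tcp_pos: [0.6547, 0.1065, 0.1177]
tcp_rot: [0.704, 0.054, 0.706, -0.055]
force: [-13.0, -6.7, 15.7]
opening: 0.0081
tcp [0.6547 0.1065 0.1177] jaw -8.84 q6 0.281 q1 0.126 t 28.32 F [-13.   -6.7  15.7] open 0.0081
rows end:  [ 2.7 -0.9 -2.6] yaw -0.001
```

```bash
python3 -m creep '[[0,0,0.5,0,255],[0,0,1,0,255],[0,0,1.5,0,255],[0,0,2,0,255],[0,0,2,0,255]]'
python3 mv.py .652 .106 .115 -8.8
```

```text
clock: 28.73
tcp_pos: [0.6547, 0.1065, 0.1175]
tcp_rot: [0.703, 0.054, 0.707, -0.055]
force: [-26.0, -3.7, 26.1]
opening: 0.008
tcp [0.6547 0.1065 0.1175] jaw -8.84 q6 0.28 q1 0.126 t 28.73 F [-26.   -3.7  26.1] open 0.008
rows end:  [ 2.5 -0.9 -2.6] yaw -0.001
```

Hard stop in the shut direction. Relieve the load, release and rise.

```bash
python3 -m creep '[[0,0,-1.5,0,255],[0,0,-2.5,0,240],[0,0,-2.5,0,200],[0,0,-2.5,0,171],[0,0,-2.5,0,171],[0,0,-2.5,0,171],[-15,0,-2.5,0,171],[-45,0,-2.5,0,171],[-80,0,-2.5,0,171],[-110,0,-2.5,0,171],[-120,0,-2.5,0,171],[-120,0,-2.5,0,171]]'
python3 -m creep '[[0,-30,-20,0,171],[0,-65,-38,0,171],[0,-100,-56,0,171],[0,-135,-75,0,171],[0,-170,-95,0,171],[0,-200,-110,0,171],[0,-220,-120,0,171],[0,-220,-120,0,171],[0,-220,-120,0,171]]'
cat > fin.py <<'E'
from h import *
th=np.radians(-8.8); ex=np.array([np.cos(th),np.sin(th)]); ey=np.array([-ex[1],ex[0]])
for c in ['top','side']:
    p,d=snap(c,c+'9'); m=optics.camera_model(c)
    f=192/np.tan(np.radians(m['vfov'])/2); V=np.array(m['view']); v,u=np.mgrid[:384,:512]
    P=np.stack([(u-m['cx'])/f*d,-(v-m['cy'])/f*d,-d],-1); P=((P-V[:3,3])@V[:3,:3]).reshape(-1,3)
    P0=np.load(f'pics/{c}_P.npy').reshape(-1,3)
    for nm,Q in (('before',P0),('after',P)):
        q=Q[:,:2]-[.803,.081];a=q@ex;b=q@ey
        for z0,z1,l in ((.12,.142,'top bar'),(.035,.065,'low bar')):
            s=(Q[:,2]>z0)&(Q[:,2]<z1)&(a<-.138)&(a>-.19)&(abs(b)<.06); print(c,nm,l,s.sum(),np.median(a[s]).round(4) if s.any() else None)
        s=(Q[:,2]>.14)&(Q[:,2]<.156)&(a<-.09)&(a>-.14)&(abs(b)<.12); print(c,nm,'front edge',s.sum(),np.percentile(a[s],[5,50]).round(4) if s.any() else '')
    for n in ['timer1','bottle_blue','counter']:
        for r in finder.landmark_of(n,c)[:1]: print(n,np.round(r['pixel'],1),round(r['conf'],2),unproj(c,*r['pixel'],z=0).round(4))
print(ctrl.get_obs()['clock'],ctrl.get_obs()['tcp_pos'])
p=cv2.imread('pics/side9.png')[120:250,190:390]
cv2.imwrite('pics/crop9.png',cv2.resize(p,None,fx=4,fy=4,interpolation=cv2.INTER_CUBIC))
E
python3 fin.py
```

```text
clock: 29.73
tcp_pos: [0.6567, 0.1074, 0.2408]
tcp_rot: [0.707, 0.055, 0.703, -0.054]
force: [-0.4, -0.5, 0.3]
opening: 0.0299
clock: 30.48
tcp_pos: [0.5018, -0.0924, 0.2359]
tcp_rot: [0.705, 0.055, 0.705, -0.055]
force: [0.1, 0.3, 0.0]
opening: 0.0301
top before top bar 109 -0.1583
top before low bar 97 -0.1532
top before front edge 113 [-0.1178 -0.1152]
top after top bar 106 -0.1527
top after low bar 97 -0.1527
top after front edge 121 [-0.112  -0.1095]
timer1 [327.1 164. ] 0.44 [ 0.7253 -0.2569  0.    ]
bottle_blue [158.7 172. ] 0.59 [0.6914 0.3353 0.    ]
counter [174.1 237.6] 0.48 [0.4619 0.2734 0.    ]
side before top bar 67 -0.1569
side before low bar 67 -0.1532
side before front edge 9 [-0.1161 -0.1159]
side after top bar 64 -0.1515
side after low bar 70 -0.1532
side after front edge 10 [-0.1111 -0.111 ]
timer1 [321.4 289. ] 0.67 [ 0.7099 -0.2543  0.    ]
bottle_blue [277.3 178.8] 0.52 [ 0.6954  0.325  -0.    ]
counter [207.4 188.3] 0.58 [0.4414 0.2826 0.    ]
30.8833 [ 0.50289452 -0.09138248  0.23629037]
```

View pics/side9.png

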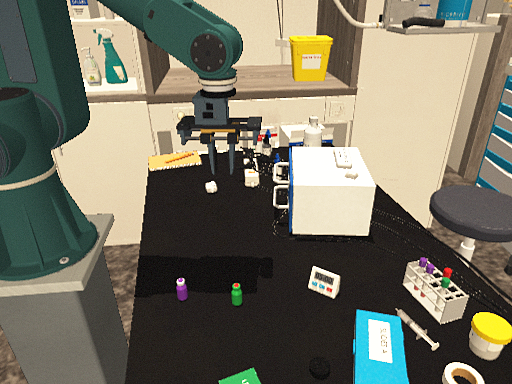

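View pics/top9.png

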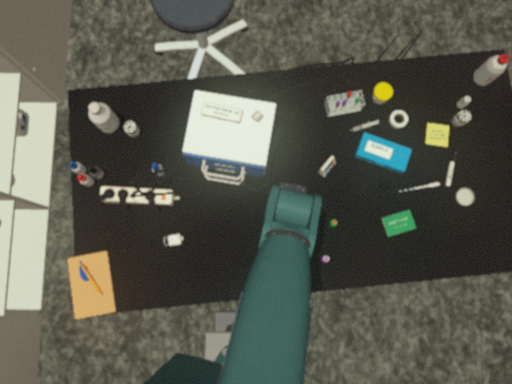

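View pics/crop9.png

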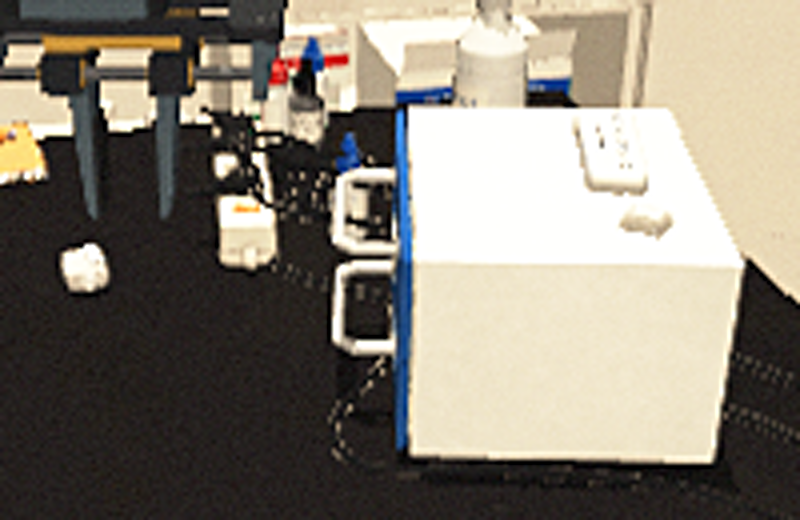

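Top and low bars are level (a ≈ -0.153 both; the top drawer was about 5 mm ajar at the start). The networks put the bystanders slightly off from before, so I compare the pictures directly.

```bash
python3 - <<'E'
from h import *
for c,B in (('side',{'timer':(305,262,345,302),'counter':(200,176,222,198),'bottle':(268,150,288,185)}),('top',{'timer':(313,150,342,182),'counter':(160,230,188,250),'bottle':(145,158,170,182)})):
    A=cv2.imread(f'pics/{c}1.png').astype(np.float32);C=cv2.imread(f'pics/{c}9.png').astype(np.float32)
    for n,(x0,y0,x1,y1) in B.items():
        g=[cv2.cvtColor(I[y0:y1,x0:x1],cv2.COLOR_BGR2GRAY) for I in (A,C)]
        print(c,n,cv2.phaseCorrelate(g[0],g[1]),np.abs(g[0]-g[1]).mean().round(1))
E
```

```text
side timer ((-0.058369108420315285, 0.023783494570423613), 1.0122546093910934) 4.2
side counter ((-0.0010553573750478051, 0.00023752374148777733), 1.0090266834530566) 4.1
side bottle ((0.6436711717415164, -0.04323705085598206), 0.9398961820536189) 23.0
top timer ((-0.11938782314529028, -0.07990468564463171), 1.0899939224123956) 3.0
top counter ((-0.003548234543183426, -0.18235435219312812), 0.8864795160293579) 2.6
top bottle ((0.564802786017756, 0.03226823680705593), 1.1420878887176513) 3.2
```

```bash
python3 -c "
from rig import ctrl
print(ctrl.close_job()); print(ctrl.get_obs()['clock'])"
```

```text
the job is handed in; nothing more can be done
None
the job is handed in; nothing more can be done
```

I pulled the top drawer to its stop and stood the blue stray in the left bay and the red stray in the right bay, each behind its same-coloured mate. Then I pushed the drawer shut at about 0.07 m/s and handed the job in at about 31 s, with the gripper clear.

**Before closing:** the wrist pictures showed both strays upright next to their mates. At the stop the pull force reached about 50 N horizontally, which is under the 120 N limit.

**After closing:**
- **Drawers:** the top pull lines up with the untouched lower pull to within about 2 mm, and pushing further only raised the force without moving it. The top drawer had stood about 5 mm ajar at the start.
- **Bystanders:** the timer and counter had not moved in either camera, and the bottle shows only sub-pixel shifts. Two network readings disagreed: the timer by about 15 mm in the top view and the counter by about 25 mm in the side view. The direct picture comparison showed no such movement.
- **Look-alikes:** the purple and green vials are where they were.

**Not checked:** the vials can't be seen once the drawer is shut, so that they stayed upright during closing rests on the slow push.

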